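# Stand the fallen toner bottle in the corner of the vanity tray

### The job

The square amber bottle has fallen over on the vanity counter. Pick it up and stand it upright, cap up, on the cork pad in the tray, tucked squarely into that corner so that it touches both the back rim and the side rim. It is glass: set it down gently, do not let go before it rests on the pad, and leave the jar on the tray and the other things where they are.

Things in the scene. Friction and masses are not known exactly. Their poses are not given: they have to be found in the camera images.
- bottle_mid (a point): Square amber glass bottle, white label, round black cap, lying on the counter, 0.2 to 0.45 kg. 155 mm long: body 50 x 50 mm, 124 mm long, 6 mm neck, cap 32 mm dia, 25 mm long. Point: middle of its length on its centre line (25 mm up while it lies). Own x: from base to cap; y, z square to its flats. Cap lies roughly away from the robot. Held near the cap it may swing in the grip.
- bottle_base (a point): Centre of the bottle's flat 50 x 50 mm base, 77.5 mm from bottle_mid along the bottle's -x; same axes as bottle_mid.
- tray_floor (a point): Dark wooden tray, fixed, 150 mm deep (x), 240 mm wide (y). Point: centre of its floor's upper face, 8 mm above the counter. Own x points to the back rim (away from the robot), y left, z up. Rigid rims 8 mm thick, 20 mm above the floor, along the back and both sides; the side facing the robot is open. Inner faces: x = +67 mm (back), y = +112 and -112 mm (sides).
- pad_top (a point): Cork pad 60 x 60 mm, 3 mm thick, fixed on the tray floor in the left or in the right back corner, 1 mm from both rims. This point is at the centre of its upper face; axes as the tray's. The upper face is 11 mm above the counter, the rims stand 17 mm above it.
- jar_mid (a point): White ceramic cream jar with a brass lid, 60 mm diameter, 65 mm high, loose, standing in the tray's other back corner. This point is half-way up on its axis. Leave it alone.
- soap_dish: Black soap dish with a soap bar, 90 x 125 mm, 32 mm high; origin under its centre. Bystander.
- tin: Closed round aluminium tin with a clip, 87 mm diameter, 40 mm high; origin under its centre. Bystander.
- tumbler: Blue ceramic tumbler, 76 mm diameter, 100 mm high; origin under its centre. Bystander.
- hairbrush: Wooden hairbrush lying flat, 205 mm long, 32 mm high; origin near its middle, own x from handle to head. Bystander.
- lipstick_rack: Clear acrylic rack, fixed, 60 mm deep (x), 150 mm wide (y), holding three lipstick tubes that stand up to 84 mm; origin under its centre. Bystander.
Not all that is in view belongs to the job. What is shaped like the part that bears bottle_mid but pink or red is not meant.

How it is judged:
On the way:
1. the bottle, upright within about 9 degrees and over the pad, rests on the pad while the fingers still hold it (contact force between bottle and pad above 0.4 N and contact force between the fingers and bottle above 0.5 N and angle between bottle_mid's own x axis and vertical below 0.15 rad and horizontal distance between bottle_base and pad_top below 0.035 m), for 0.1 s.
At the end, for the whole second after the job is handed in: The bottle stands free and at rest on the cork pad, cap up, within about 3 degrees of upright and 4.5 degrees of square with the tray, with its sides within 3 mm of the back rim and of the side rim next to the pad; the jar is within 10 mm of where it stood (angle between bottle_mid's own x axis and vertical below 0.05 rad and horizontal distance between bottle_base and pad_top below 0.02 m and z of bottle_base in the frame of pad_top between -0.002 and 0.002 m and x of bottle_base in the frame of tray_floor above 0.039 m and (y of bottle_base in the frame of tray_floor above 0.084 m or y of bottle_base in the frame of tray_floor below -0.084 m) and (angle between the y axis of bottle_mid and the y axis of tray_floor, either way round below 0.08 rad or angle between the y axis of bottle_mid and the x axis of tray_floor, either way round below 0.08 rad) and linear speed of bottle below 0.01 m/s and contact force between the fingers and bottle below 0.05 N and distance of jar_mid from where it was at the start of the episode below 0.01 m); the robot touches nothing.
It fails at once if the bottle is pressed or knocked on the tray or the pad with more than 30 N (contact force between bottle and tray above 30 N or contact force between bottle and pad above 30 N).
It fails at once if the jar is shifted by more than 10 mm or tipped (distance of jar_mid from where it was at the start of the episode above 0.01 m or angle between jar_mid's own z axis and vertical above 0.3 rad).
It fails at once if a bystander is shifted by more than 20 mm (distance of any of soap_dish, tin, tumbler, hairbrush from where it was at the start of the episode above 0.02 m).
It also fails if it takes over 70 s, if anything falls off the work surface, if the arm or the gripper's body presses on something with over 40 N, if the wrist force passes 120 N, or if a joint passes its speed limit or range.

### The arm

A 6-joint arm with a two-finger parallel gripper is mounted at the origin on the work surface. World frame = base frame: x ahead of the robot, y to its left, z up, the work surface at z = 0. Lengths are in m, angles in rad, forces in N, time in s.
With the tool pointing down it reaches from about 0.25 to 0.775 m from the base axis. Payload 4 kg.
Tool frame: the origin (TCP) lies at the very end of the fingers, on their centre line; the grasp point (between the pads) lies 19 mm behind it; z points along the fingers, y is the line along which they close (so a half turn about z gives the same grasp; the last joint's range is limited). The gripper opens to 94 mm and grips with 3 to 60 N. Pads are 16 mm wide; open, the fingers measure 119 mm over their backs; the gripper's body (75 mm by 177 mm) begins 78 mm behind the grasp point.
Start: joints at [-1.296, 0.087, 1.371, -0, 1.684, -0.103], TCP at [0.203, -0.511, 0.17] pointing down, gripper open.
Joint ranges: [-3.1, 3.1], [-0.76, 2.03], [0.27, 2.55], [-1.08, 4.22], [0.17, 2.65], [-2.57, 2.57]. Speed limits (rad/s): [2.79, 2.79, 3.14, 3.14, 3.14, 3.14].

### API

Orientations are given as [roll, pitch, yaw] about the fixed x, y, z axes, in that order (R = Rz(yaw) Ry(pitch) Rx(roll)).
In Python, from bench import robot, snapshot, finder gives the robot as it stands.
- The arm moves only by the tool drive_tool, never from a script. Its argument "deltas" is text: rows parted by semicolons, each of 7 numbers parted by spaces: the shift along the tool's x, y, z each as a share of 100 mm, from -1 to 1, then the turn, a rotation vector about the tool's x, y, z each as a share of 90 degrees, from -1 to 1, then the finger opening in mm, from 0 to 94. In form: tx ty tz rx ry rz gripper; .... A call has 1 to 5 rows; each row is the pose to reach, as a shift and turn from the pose commanded when the call began, along the tool's axes at that moment; what a row does not reach only later rows make up. A row lasts 1/10 s, in which the tool goes at most 50 mm and 8.59 degrees, less where a joint would pass 70% of its speed; a pose out of reach is approached as far as the arm can. A call with a number of a shift or a turn outside -1 to 1 is refused whole. A call with a gripper value outside its range is refused whole. The fingers move at their own pace and stop on an object; the grip force is fixed at half the most. Time passes only in rows, so rows that repeat a pose let the fingers close. It gives the time, the measured TCP pose, the force, the opening and the grip force at its end, in the units of the state.
- robot.get_obs(): the state, without advancing time (a new reading comes with each control period).
- snapshot(name): name is "scene" or "top" or "wrist"; returns a dict with "img" (420x560x3 uint8, red, green, blue), "fx", "fy", "cx", "cy" (pixels), "T" (4x4, takes a point from camera to world coordinates); the wrist camera has in their place "hand_eye" (4x4, takes a point from camera to tool coordinates, whose origin is the TCP and whose axes are the flange's). Camera axes: x right, y up, looking along -z (the intrinsics and any distortion apply to the point x, -y, -z); pixel columns grow to the right and rows downward; lengths in m; the calibration is good to about 2 mm. A picture is of the moment at which its call begins: read the wrist's pose just before it. There is no depth.
- robot.close_job(): hands the job in; it is judged then, once.
Trained networks look in the newest picture that a camera, given by its name, has taken for a name from the list of things; names that differ only in an ending like _2 or _b are one class to them, and where a whole thing is asked for, a point or a joint stands for the part that bears it (a point fixed in the world has none). Each returns a list of dicts, best first, with "confidence" (0 to 1); they miss things now and then, are a little off and sometimes report something else, mostly with a low value. They report only what shows in the picture. A call takes as long as a camera call. They do not tell look-alikes from the thing itself.
- finder.look_for(camera, thing): "xy" ([column, row] in pixels, amid what is visible of it).
- finder.masks_of(camera, thing): "region" (420x560 bool, what is visible of it) and "xy" ([column, row] in pixels, amid what is visible of it).
- finder.landmark_of(camera, thing): "xy" ([column, row] in pixels: a listed point, or the origin of a listed thing).
The state is a dict: "time": time; "joint_positions": joint angles; "qvel": joint speeds; "joint_torque": joint torques, N m; "tool_pos": TCP position; "ee_rot": TCP orientation; "wrist_force": force on the tool from outside, world axes, zero at the start; "wrist_torque": the same for the moment, N m; "width": finger opening in m; "finger_force": force on a finger pad.
Only numpy, scipy, OpenCV 4.12 (cv2) and the standard library are available. Lean on these libraries where they do the work, as an engineer would, in place of code of your own. Each camera call takes 0.05 s, during which the arm holds its last target. There are 200 camera calls.

## Working session

There is one attempt and no reset: what is moved stays moved. The work goes in short steps, Python scripts to look and compute and a tool call to move; the robot and the scene stay as the last step left them, time stands still between calls to the robot, and variables do not carry over. Pictures are saved under pics/ and viewed, at most 10 in all, crops included, and the job is handed in when it is done.

Besides the shell and the picture viewer there is one more tool, called after "Emit:" as name(argument=value, ...), one argument or row to a line, values as JSON. drive_tool: Moves the arm, as the interface text tells. Shift numbers are shares of 100 mm and turn numbers shares of 90 degrees, none past 1 either way. Its arguments: {"type":"object","properties":{"deltas":{"type":"string"}},"required":["deltas"]}

```bash
ls; mkdir -p pics; cat > h.py <<'E'
import numpy as np, cv2
from bench import robot, snapshot, finder
from scipy.spatial.transform import Rotation as Ro
def save(n,s): cv2.imwrite(f'pics/{n}.png',cv2.cvtColor(s['img'],cv2.COLOR_RGB2BGR))
def tool():
    o=robot.get_obs(); T=np.eye(4); T[:3,:3]=Ro.from_euler('xyz',o['ee_rot']).as_matrix(); T[:3,3]=o['tool_pos']; return T
def ray(s,px,z,Tt=None):
    T=s['T'] if 'T' in s else Tt@s['hand_eye']
    d=np.array([(px[0]-s['cx'])/s['fx'],-(px[1]-s['cy'])/s['fy'],-1])
    d=T[:3,:3]@d; o=T[:3,3]; return o+d*(z-o[2])/d[2]
def proj(s,p,Tt=None):
    T=s['T'] if 'T' in s else Tt@s['hand_eye']
    c=np.linalg.inv(T)@np.append(p,1); return np.array([s['cx']+s['fx']*c[0]/-c[2], s['cy']-s['fy']*c[1]/-c[2]])
E
python3 - <<'E'
from h import *
print(robot.get_obs())
for cam in ['top','scene']:
    s=snapshot(cam); save(cam,s); print(cam,{k:v for k,v in s.items() if k!='img'})
    for t,z in [('bottle_mid',.025),('bottle_base',.025),('tray_floor',.008),('pad_top',.011),('jar_mid',.04),('soap_dish',0),('tin',0),('tumbler',0),('hairbrush',0),('lipstick_rack',0)]:
        for r in finder.landmark_of(cam,t)[:3]: print(t,np.round(r['xy'],1),round(r['confidence'],2),ray(s,r['xy'],z).round(4))
E
```

```text
pics
{'time': 0.0, 'joint_positions': array([-1.29615492e+00,  8.79731302e-02,  1.37224455e+00,  1.93170031e-05,
        1.68359420e+00, -1.03106540e-01]), 'qvel': array([ 0.00048677,  0.00018518, -0.00054392,  0.00059254, -0.00056396,
        0.00013596]), 'joint_torque': array([ 9.64396895e-04, -3.40182281e+01, -3.02422535e+01,  7.19157024e-02,
        3.31502210e-02, -1.74951247e-04]), 'tool_pos': array([ 0.20268465, -0.5106202 ,  0.16869929]), 'ee_rot': array([-3.13938720e+00, -2.47507719e-04,  3.77749831e-01]), 'wrist_force': array([-1.12984229, -0.5988461 , -0.16851614]), 'wrist_torque': array([ 0.01767867, -0.02764736, -0.03622642]), 'finger_force': 0.0, 'width': 0.09377326608968074}
top {'fx': 421.6425710046969, 'fy': 421.6425710046969, 'cx': 287.39289623390397, 'cy': 207.08520574086893, 'T': array([[-0.02587287,  0.98412769, -0.17556562,  0.3381311 ],
       [-0.99962317, -0.02385836,  0.01357581, -0.04929781],
       [ 0.00917163,  0.17585071,  0.98437412,  1.41487264],
       [ 0.        ,  0.        ,  0.        ,  1.        ]])}
bottle_mid [423.4 206. ] 0.81 [ 0.5786 -0.
[... 1325 characters left out ...]
026  0.025 ]
bottle_base [228.4 187.8] 0.94 [ 0.4778 -0.1835  0.025 ]
bottle_base [116.1 263.9] 0.74 [ 0.6555 -0.5267  0.025 ]
bottle_base [193.5 197.2] 0.66 [ 0.4844 -0.2912  0.025 ]
tray_floor [340.8 180.7] 0.82 [0.5358 0.1627 0.008 ]
pad_top [368.4 180.3] 0.57 [0.5621 0.2448 0.011 ]
jar_mid [325.6 192.9] 0.92 [0.5959 0.0837 0.04  ]
soap_dish [199.2 272.7] 0.76 [ 0.7298 -0.3255  0.    ]
tin [263.2 275.9] 0.89 [ 0.7894 -0.167   0.    ]
tumbler [388.8 235.1] 0.61 [0.7671 0.2124 0.    ]
tumbler [325.6 191.4] 0.44 [0.5575 0.1035 0.    ]
tumbler [262.8 275. ] 0.2 [ 0.7865 -0.1672  0.    ]
hairbrush [422.5 195. ] 0.72 [0.6593 0.3837 0.    ]
lipstick_rack [328.5 248.3] 0.87 [0.7585 0.031  0.    ]
```

View pics/top.png

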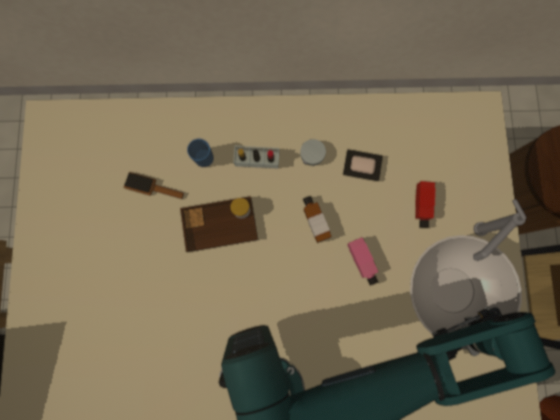

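View pics/scene.png

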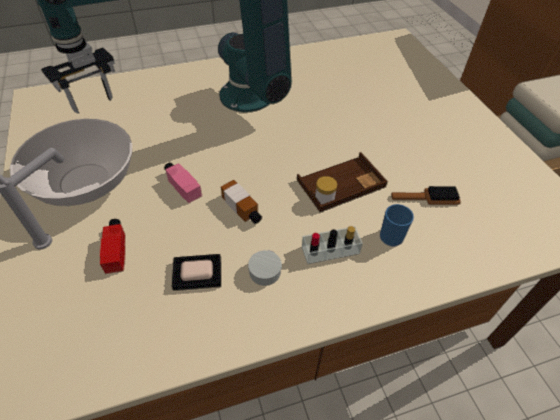

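The amber bottle lies mid-table near (315,219) in the top view. The pad is in the tray's left back corner (192,218) and the jar in the right one (240,207). I'll move over the bottle now.

Emit:
drive_tool(
  deltas="1 -0.45 -0.2 0 0 0 94;1 -0.45 -0.2 0 0 0 94;1 -0.45 -0.2 0 0 0 94",
)

```text
time: 1.4
tool_pos: [0.282, -0.4303, 0.1916]
ee_rot: [3.139, -0.002, 0.382]
wrist_force: [-0.3, -0.3, -0.3]
width: 0.0937
finger_force: 0.0
```

Emit:
drive_tool(
  deltas="1 -0.45 -0.2 0 0 0 94;1 -0.45 -0.2 0 0 0 94;1 -0.45 -0.2 0 0 0 94",
)

```text
time: 1.7
tool_pos: [0.3582, -0.3517, 0.2113]
ee_rot: [3.14, -0.002, 0.383]
wrist_force: [0.6, -0.5, 0.1]
width: 0.094
finger_force: 0.0
```

Emit:
drive_tool(
  deltas="1 -0.45 -0.2 0 0 0 94;1 -0.45 -0.2 0 0 0 94;1 -0.45 -0.2 0 0 0 94",
)

```text
time: 2.0
tool_pos: [0.4342, -0.2732, 0.2308]
ee_rot: [3.14, -0.001, 0.382]
wrist_force: [0.2, -0.1, -1.0]
width: 0.0941
finger_force: 0.0
```

Emit:
drive_tool(
  deltas="1 -0.45 0 0 0 0 94;1 -0.45 0 0 0 0 94;1 -0.45 0 0 0 0 94;1 -0.45 0 0 0 0 94",
)

```text
time: 2.4
tool_pos: [0.5084, -0.1965, 0.229]
ee_rot: [-3.141, 0.002, 0.379]
wrist_force: [-1.1, -0.4, -0.6]
width: 0.0938
finger_force: 0.0
```

```bash
python3 - <<'E'
from h import *
o=robot.get_obs();print(o['time'],o['joint_positions'].round(3),o['tool_pos'],o['ee_rot'],o['wrist_force'])
Tt=tool();s=snapshot('wrist');save('w1',s);print(s['hand_eye'].round(3),s['fx'],s['cx'],s['cy'],[k for k in s])
for t,z in [('bottle_mid',.025),('bottle_base',.025),('tray_floor',.008),('pad_top',.011)]:
    for r in finder.landmark_of('wrist',t)[:3]: print(t,np.round(r['xy'],1),round(r['confidence'],2),ray(s,r['xy'],z,Tt).round(4))
for r in finder.masks_of('wrist','bottle_mid')[:2]:
    c,_=cv2.findContours(r['region'].astype(np.uint8),0,2);c=max(c,key=cv2.contourArea)
    print(r['xy'],r['confidence'],cv2.minAreaRect(c)); np.save('c.npy',c)
E
```

```text
2.4 [-4.720e-01  7.400e-02  1.269e+00 -1.000e-03  1.800e+00  7.190e-01] [ 0.50838264 -0.19653369  0.22896879] [-3.14134323e+00  1.96129589e-03  3.79490117e-01] [-1.06185826 -0.35975231 -0.64451215]
[[-0.     0.959  0.282  0.082]
 [ 1.     0.001 -0.001  0.001]
 [-0.001  0.282 -0.959 -0.215]
 [ 0.     0.     0.     1.   ]] 351.4098245366682 280.9088028431776 214.13255592150023 ['img', 'fx', 'fy', 'cx', 'cy', 'hand_eye']
bottle_mid [549.8 226.5] 0.81 [ 0.5802 -0.5325  0.025 ]
bottle_mid [264.2 140.7] 0.79 [ 0.5463 -0.1614  0.025 ]
bottle_mid [330.9 285.4] 0.69 [ 0.4035 -0.3105  0.025 ]
bottle_base [260.2 206.4] 0.97 [ 0.4701 -0.1853  0.025 ]
bottle_base [336.8 233.5] 0.76 [ 0.4728 -0.2877  0.025 ]
[538.4, 236.7] 0.93 ((529.0, 222.0), (116.0, 60.0), 90.0)
[260.3, 144.2] 0.82 ((262.9796447753906, 139.8043670654297), (47.197364807128906, 141.967041015625), 0.8951737284660339)
```

View pics/w1.png

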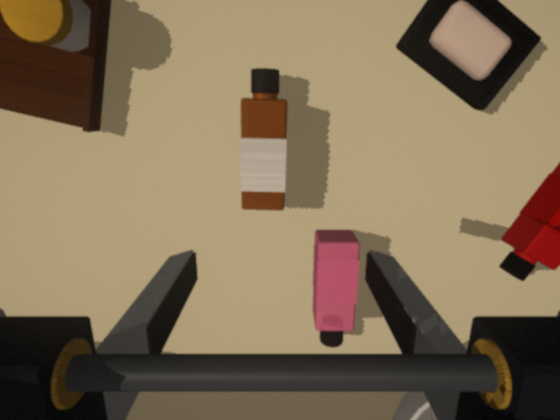

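The wrist view shows the amber bottle with its base at about (264,209) and its cap at (265,82), well lined up with the tool. I'll compute the grasp pose with a 20° lean and move.

```bash
cat >> h.py <<'E'
def delta(Tgt, T=None):
    T=tool() if T is None else T
    D=np.linalg.inv(T)@Tgt; rv=Ro.from_matrix(D[:3,:3]).as_rotvec()
    return np.r_[D[:3,3]/.1, rv/(np.pi/2)].round(3)
def pose(xt,zt,p):
    xt=np.array(xt,float);zt=np.array(zt,float);zt/=np.linalg.norm(zt);xt-=zt*(xt@zt);xt/=np.linalg.norm(xt)
    T=np.eye(4);T[:3,0]=xt;T[:3,1]=np.cross(zt,xt);T[:3,2]=zt;T[:3,3]=p;return T
E
python3 - <<'E'
from h import *
Tt=tool();s=snapshot('wrist')
# left/right edges of body top face (z=.05): amber/white segment per row
g=s['img'].astype(int)
r=finder.masks_of('wrist','bottle_mid')[1:]
m=[q['region'] for q in finder.masks_of('wrist','bottle_mid') if abs(q['xy'][0]-262)<20][0]
C=[]
for row in range(105,205,4):
    c=np.where(m[row])[0]; a=ray(s,(c.min()-.5,row),.05,Tt);b=ray(s,(c.max()+.5,row),.05,Tt);C.append((a+b)/2)
C=np.array(C)[:,:2];vx,vy,x0,y0=cv2.fitLine(C.astype(np.float32),2,0,.01,.01).ravel()
yaw=np.arctan2(vy,vx); yaw=yaw if abs(yaw)<1.57 else yaw-np.sign(yaw)*np.pi
rows=np.where(m.any(1))[0];print('rows',rows.min(),rows.max(),'yaw',yaw,'c',x0,y0)
cap=ray(s,(265,rows.min()),.041,Tt)[:2];base=ray(s,(264,209.5),.05,Tt)[:2];base0=ray(s,(264,209.5),.0,Tt)[:2]
print(cap,base,base0,np.linalg.norm(cap-base))
a=np.array([np.cos(yaw),np.sin(yaw)]);p0=np.array([x0,y0])
sb=(base-p0)@a; B=p0+a*sb; print('base ctr',B,'mid',B+.0775*a)
G=B+.080*a
L=np.radians(20);zt=[-np.sin(L)*a[0],-np.sin(L)*a[1],-np.cos(L)]
for h in(.13,.028):
    T=pose([*a,0],zt,np.r_[G,h]+.019*np.array(zt));print(T[:3,3],delta(T))
np.save('grasp.npy',T)
E
```

```text
rows 68 210 yaw 0.3493631 c 0.5336057 -0.1651873
[ 0.61882567 -0.13693069] [ 0.4742674  -0.19086332] [ 0.46036168 -0.19374378] 0.15429135861329143
base ctr [ 0.47296204 -0.1872802 ] mid [ 0.54578034 -0.16075199]
[ 0.5420235  -0.16212064  0.11214584] [ 0.447 -0.201  1.179  0.003 -0.222  0.017]
[ 0.5420235  -0.16212064  0.01014584] [ 0.447 -0.201  2.199  0.003 -0.222  0.017]
```

Emit:
drive_tool(
  deltas="0.45 -0.2 0.3 0 -0.22 0.02 94;0.45 -0.2 0.6 0 -0.22 0.02 94;0.45 -0.2 0.9 0 -0.22 0.02 94;0.45 -0.2 1 0 -0.22 0.02 94;0.45 -0.2 1 0 -0.22 0.02 94",
)

```text
time: 3.35
tool_pos: [0.5416, -0.1611, 0.128]
ee_rot: [3.138, 0.349, 0.346]
wrist_force: [-1.0, 0.2, 0.7]
width: 0.094
finger_force: 0.0
```

```bash
python3 - <<'E'
from h import *
o=robot.get_obs();print(o['time'],repr(o['joint_positions'].round(4)),repr(o['tool_pos']),o['ee_rot'],o['wrist_force'])
T=np.load('grasp.npy');print(delta(T))
s=snapshot('wrist');Tt=tool()
for t,z in [('bottle_mid',.025),('bottle_base',.025)]:
    for r in finder.landmark_of('wrist',t)[:3]: print(t,np.round(r['xy'],1),round(r['confidence'],2),ray(s,r['xy'],z,Tt).round(4))
E
```

```text
3.35 array([-0.2555,  0.3857,  1.139 , -0.2084,  1.8996,  0.9296]) array([ 0.5415588 , -0.16111116,  0.12803863]) [3.13848322 0.34865641 0.34586952] [-0.96803434  0.20947117  0.70386013]
[ 4.040e-01  8.000e-03  1.108e+00  1.000e-03 -0.000e+00 -2.000e-03]
bottle_mid [360.1 302.6] 0.77 [ 0.3987 -0.3171  0.025 ]
bottle_mid [280.7 158.2] 0.65 [ 0.5491 -0.1607  0.025 ]
bottle_base [369.5 254.8] 0.93 [ 0.4724 -0.2903  0.025 ]
bottle_base [281.1 230.3] 0.75 [ 0.4724 -0.1888  0.025 ]
```

Estimates agree. Descend and close.

Emit:
drive_tool(
  deltas="0.15 0 0.4 0 0 0 94;0.29 0 0.8 0 0 0 94;0.37 0 1 0 0 0 94;0.37 0 1 0 0 0 94",
)

```text
time: 3.9
tool_pos: [0.542, -0.1618, 0.0225]
ee_rot: [3.138, 0.347, 0.344]
wrist_force: [-0.9, 0.1, 0.5]
width: 0.0939
finger_force: 0.0
```

Emit:
drive_tool(
  deltas="0.05 0 0.11 0 0 0 94;0.05 0 0.11 0 0 0 94;0.05 0 0.11 0 0 0 40;0.05 0 0.11 0 0 0 40;0.05 0 0.11 0 0 0 40",
)

```text
time: 4.4
tool_pos: [0.5454, -0.1613, 0.0123]
ee_rot: [3.135, 0.344, 0.345]
wrist_force: [0.7, -0.7, 0.0]
width: 0.0732
finger_force: 0.0
```

Emit:
drive_tool(
  deltas="0 0 0 0 0 0 40;0 0 0 0 0 0 40;0 0 0 0 0 0 40;0 0 0 0 0 0 40",
)

```text
time: 4.8
tool_pos: [0.5448, -0.161, 0.0112]
ee_rot: [3.136, 0.346, 0.345]
wrist_force: [-0.6, 0.5, 0.7]
width: 0.0496
finger_force: 30.0
```

```bash
python3 - <<'E'
from h import *
o=robot.get_obs();print(o['time'],repr(o['joint_positions'].round(4)),repr(o['tool_pos']),o['ee_rot'],o['wrist_force'])
D=[([-1.29615492,.087973,1.37224455,0,1.6835942,-.10310654],[.20268465,-.5106202,.16869929],[-3.1393872,-.0002475,.37775]),
([-.472,.074,1.269,-.001,1.8,.719],[.50838,-.19653,.22897],[-3.14134,.00196,.37949]),
([-.2555,.3857,1.139,-.2084,1.8996,.9296],[.5415588,-.16111,.12804],[3.13848,.34866,.34587]),
(list(o['joint_positions']),list(o['tool_pos']),list(o['ee_rot']))]
import pickle;pickle.dump(D,open('D.pkl','wb'))
Rz=lambda a:Ro.from_euler('z',a).as_matrix();Ry=lambda a:Ro.from_euler('y',a).as_matrix()
# R = Rz q1 Ry(q2+q3) Rz q4 Ry q5 Rz(s*q6+c)
for q,p,e in D:
    for s4 in(1,-1):
        M=Rz(q[0])@Ry(q[1]+q[2])@Rz(s4*q[3])@Ry(q[4]);r=Ro.from_matrix(M.T@Ro.from_euler('xyz',e).as_matrix()).as_rotvec();print(s4,r.round(3),q[5])
E
```

```text
4.8 array([-0.2541,  0.4565,  1.2784, -0.1983,  1.6902,  0.9752]) array([ 0.54475679, -0.16102679,  0.01123415]) [3.1360249  0.34551871 0.3450886 ] [-0.62481245  0.4759178   0.69544426]
1 [-0.     0.     1.468] -0.10310654
-1 [-0.     0.     1.468] -0.10310654
1 [ 0.   -0.    2.29] 0.719
-1 [ 1.00e-03 -3.00e-03  2.29e+00] 0.719
1 [ 0.  -0.   2.5] 0.9296
-1 [ 0.169 -0.507  2.592] 0.9296
1 [-0.    -0.     2.546] 0.9751686198685002
-1 [ 0.155 -0.505  2.551] 0.9751686198685002
```

```bash
cat > fk.py <<'E'
from h import *
import pickle
from scipy.optimize import least_squares
Rz=lambda a:Ro.from_euler('z',a).as_matrix();Ry=lambda a:Ro.from_euler('y',a).as_matrix()
LO=np.array([-3.1,-.76,.27,-1.08,.17,-2.57]);HI=np.array([3.1,2.03,2.55,4.22,2.65,2.57])
def parts(q):
    A=Rz(q[0]);B=A@Ry(q[1]);C=A@Ry(q[1]+q[2]);W=C@Rz(q[3])@Ry(q[4])
    return np.c_[A[:,1],A[:,2],B[:,2],C[:,2],W[:,2]],W@Rz(q[5]+np.pi/2)
D=pickle.load(open('D.pkl','rb'))
P=np.linalg.lstsq(np.vstack([parts(q)[0] for q,_,_ in D]),np.hstack([p for _,p,_ in D]),rcond=None)[0]
def fk(q):
    M,R=parts(q);return M@P,R
def ik(T,q0):
    def f(q):
        p,R=fk(q);return np.r_[(p-T[:3,3])*5,Ro.from_matrix(T[:3,:3].T@R).as_rotvec()]
    r=least_squares(f,np.clip(q0,LO+.01,HI-.01),bounds=(LO,HI));return r.x,np.abs(r.fun).max()
E
python3 - <<'E'
from fk import *
print(P.round(4))
for q,p,_ in D: print((fk(np.array(q))[0]-p).round(4))
# final candidates
yaw=.15;tx=np.array([np.cos(yaw),np.sin(yaw),0]);ty=np.array([-np.sin(yaw),np.cos(yaw),0])
base=np.array([.562,.25,.011]);G=base+[0,0,.08]
for name,f in [('fwd',tx),('right',-ty),('left',ty)]:
  for lean in(20,):
    l=np.radians(lean);zt=np.cos(l)*f+np.array([0,0,-np.sin(l)]);xt=np.array([0,0,1.])
    T=pose(xt,zt,G+.019*zt)
    seen=set()
    for q4 in(-1,0,1.5,3.1,4):
      for q5 in(.4,1.5):
       for q6 in(-2,0,2):
        q,e=ik(T,np.array([.4,.5,1.6,q4,q5,q6]))
        k=tuple(q.round(1))
        if e<1e-3 and k not in seen: seen.add(k);M,_=parts(q);print(name,lean,q.round(2),'wrist',(M[:,:4]@P[:4]).round(3),'elbow',(M[:,:3]@P[:3]).round(3))
E
```

```text
[0.0552 0.1205 0.3627 0.5247 0.3722]
[ 0.0003 -0.0062 -0.0012]
[-0.0048  0.001  -0.0005]
[-0.0077  0.0034  0.0028]
[ 0.007  -0.0004 -0.0011]
left 20 [-0.22  0.42  1.63  1.09  1.71 -0.58] wrist [ 0.612 -0.078  0.212] elbow [0.156 0.022 0.452]
```

Emit:
drive_tool(
  deltas="-0.1 0 -0.3 0 0 0 40;-0.3 0 -0.8 0 0 0 40;-0.35 0 -1 0 0 0 40;-0.35 0 -1 0 0 0 40",
)

```text
time: 5.2
tool_pos: [0.5482, -0.1609, 0.1213]
ee_rot: [3.13, 0.337, 0.343]
wrist_force: [0.4, 0.3, -3.9]
width: 0.0497
finger_force: 30.0
```

```bash
python3 - <<'E'
from fk import *
T=tool();o=robot.get_obs();print(o['joint_positions'].round(3))
D.append((list(o['joint_positions']),list(o['tool_pos']),list(o['ee_rot'])));pickle.dump(D,open('D.pkl','wb'))
W=T.copy();W[:3,3]=[.48,.03,.30];print(delta(W))
q,e=ik(W,o['joint_positions']);print(q.round(2),e)
E
```

```text
[-0.253  0.391  1.142 -0.206  1.878  0.937]
[-0.592 -2.008 -1.709 -0.     0.    -0.   ]
[ 0.03  0.29  0.92 -0.14  2.24  1.19] 5.240130730521551e-12
```

Emit:
drive_tool(
  deltas="-0.1 -0.1 -0.4 0 0 0 40;-0.2 -0.4 -0.8 0 0 0 40;-0.25 -0.7 -0.9 0 0 0 40;-0.3 -1 -0.9 0 0 0 40;-0.3 -1 -0.9 0 0 0 40",
)

```text
time: 5.7
tool_pos: [0.512, -0.0618, 0.2099]
ee_rot: [3.139, 0.347, 0.35]
wrist_force: [-0.3, -0.4, -3.5]
width: 0.0496
finger_force: 30.0
```

Emit:
drive_tool(
  deltas="-0.1 -0.4 -0.3 0 0 0 40;-0.2 -0.8 -0.6 0 0 0 40;-0.3 -1 -0.8 0 0 0 40;-0.3 -1 -0.8 0 0 0 40;-0.3 -1 -0.8 0 0 0 40",
)

```text
time: 6.2
tool_pos: [0.4786, 0.0287, 0.2944]
ee_rot: [3.135, 0.347, 0.345]
wrist_force: [-0.6, 0.6, -4.2]
width: 0.0496
finger_force: 30.0
```

```bash
python3 - <<'E'
from h import *
s=snapshot('wrist');Tt=tool();save('w2',s);np.save('w2T.npy',Tt)
for t,z in [('bottle_mid',.3),('tray_floor',.008),('pad_top',.011),('jar_mid',.04)]:
    for r in finder.landmark_of('wrist',t)[:2]: print(t,np.round(r['xy'],1),round(r['confidence'],2),ray(s,r['xy'],z,Tt).round(4))
E
```

```text
bottle_mid [281.7 251.6] 0.86 [0.4766 0.0264 0.3   ]
bottle_mid [463.3 221.4] 0.57 [ 0.5362 -0.0684  0.3   ]
tray_floor [189.   11.4] 0.85 [0.5371 0.1581 0.008 ]
```

View pics/w2.png

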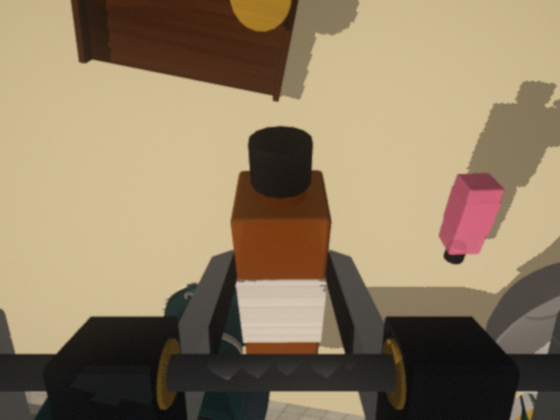

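The lean makes the camera look backward, so only the tray's front edge shows (front corners near (85,60) and (277,98)). I'll tilt the tool forward to see the corner.

Emit:
drive_tool(
  deltas="0 0 0 0 0.09 0 40;0 0 0 0 0.18 0 40;0 0 0 0 0.27 0 40;0 0 0 0 0.36 0 40;0 0 0 0 0.36 0 40",
)

```text
time: 6.95
tool_pos: [0.4727, 0.0277, 0.2942]
ee_rot: [3.137, -0.217, 0.344]
wrist_force: [-0.4, -0.6, -3.8]
width: 0.0496
finger_force: 30.0
```

```bash
python3 - <<'E'
from h import *
s=snapshot('wrist');Tt=tool();save('w3',s);np.savez('w3.npz',T=Tt,**s)
o=robot.get_obs();print(o['joint_positions'].round(3),o['tool_pos'],o['ee_rot'])
for t,z in [('bottle_mid',.3),('tray_floor',.008),('pad_top',.011),('jar_mid',.04),('hairbrush',0),('tumbler',0)]:
    for r in finder.landmark_of('wrist',t)[:2]: print(t,np.round(r['xy'],1),round(r['confidence'],2),ray(s,r['xy'],z,Tt).round(4))
E
```

```text
[-0.139 -0.249  1.455  0.097  1.74   1.113] [0.47491241 0.02783866 0.29500904] [ 3.13645934 -0.21696369  0.34499604]
bottle_mid [481.3 338.1] 0.87 [ 0.4604 -0.1171  0.3   ]
bottle_mid [278.7 253.4] 0.58 [0.4686 0.0263 0.3   ]
tray_floor [208.5 140.2] 0.88 [0.54   0.1595 0.008 ]
pad_top [157.5 104. ] 0.59 [0.5635 0.2436 0.011 ]
```

View pics/w3.png

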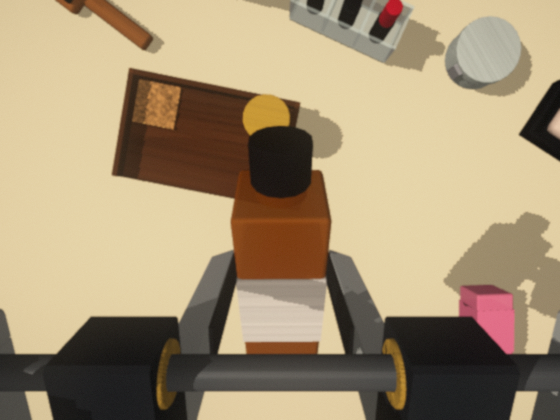

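```bash
python3 - <<'E'
from h import *
s=dict(np.load('w3.npz'));Tt=s['T'];del s['T']
hsv=cv2.cvtColor(s['img'],cv2.COLOR_RGB2HSV)
m=((hsv[...,2]>120)&(hsv[...,1]>80)).astype(np.uint8);m[:75]=0;m[135:]=0;m[:,:128]=0;m[:,190:]=0
m=cv2.morphologyEx(m,cv2.MORPH_CLOSE,np.ones((5,5)))
c,_=cv2.findContours(m,0,2);c=max(c,key=cv2.contourArea);b=cv2.boxPoints(cv2.minAreaRect(c));print(cv2.contourArea(c),b)
W=np.array([ray(s,p,.011,Tt)[:2] for p in b]);print(W.round(4),W.mean(0),[np.linalg.norm(W[i]-W[(i+1)%4]).round(4) for i in range(4)])
for i in range(4):
    d=W[(i+1)%4]-W[i];print(np.degrees(np.arctan2(d[1],d[0])).round(1))
for p in [(131.5,69),(299.5,102.5),(112.5,174)]: print(p,ray(s,p,.028,Tt).round(4))
cv2.imwrite('pics/crop.png',cv2.resize(cv2.cvtColor(s['img'][55:205,100:310],cv2.COLOR_RGB2BGR),None,fx=3.5,fy=3.5,interpolation=cv2.INTER_CUBIC))
E
```

```text
1364.0 [[132.57599  121.83199 ]
 [140.35199   79.06399 ]
 [180.91998   86.439995]
 [173.14398  129.20801 ]]
[[0.5277 0.2692]
 [0.5883 0.2774]
 [0.598  0.2201]
 [0.5374 0.2115]] [0.5628532  0.24454255] [np.float64(0.0611), np.float64(0.0581), np.float64(0.0612), np.float64(0.0586)]
7.7
-80.3
-171.9
99.5
(131.5, 69) [0.5942 0.285  0.028 ]
(299.5, 102.5) [0.6297 0.0534 0.028 ]
(112.5, 174) [0.4494 0.2657 0.028 ]
```

View pics/crop.png

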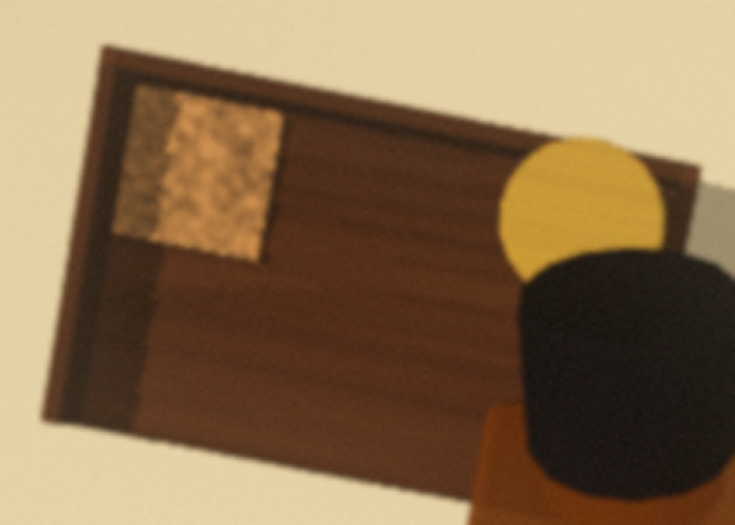

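```bash
cat >> fk.py <<'E'
YAW=.150;tx=np.array([np.cos(YAW),np.sin(YAW),0]);ty=np.array([-np.sin(YAW),np.cos(YAW),0]);PAD=np.array([.5625,.244,.011])
a=np.array([np.cos(.347),np.sin(.347),0])
Tg=np.eye(4);Tg[:3,:3]=Ro.from_euler('xyz',[3.136,.3455,.345]).as_matrix();Tg[:3,3]=[.5448,-.161,.0112]
Bg=np.eye(4);Bg[:3,:3]=np.c_[a,[-a[1],a[0],0],[0,0,1]];Bg[:3,3]=[.472,-.1875,.025]
TB=np.linalg.inv(Tg)@Bg   # bottle base in tool
def place(dx,dy,h):
    "tool pose for the bottle upright, tool toward tray +y, base at pad+(dx,dy) tray, h above pad"
    R=np.c_[[0,0,1],np.cross(-ty,[0,0,1]),-ty]
    B=np.eye(4);B[:3,:3]=R;B[:3,3]=PAD+dx*tx+dy*ty+[0,0,h];return B@np.linalg.inv(TB)
E
python3 - <<'E'
from fk import *
print(TB.round(4));T=tool();q=robot.get_obs()['joint_positions']
W=place(-.004,-.008,.10);print(W.round(3));W[2,3]
mid=W.copy();mid[:3,3]=T[:3,3]+[.02,.06,0.02]
from scipy.spatial.transform import Slerp
for A,B in((T,mid),(mid,W),(W,place(-.004,-.008,0))):
    sl=Slerp([0,1],Ro.from_matrix([A[:3,:3],B[:3,:3]]))
    for u in np.linspace(0,1,9)[1:]:
        X=np.eye(4);X[:3,:3]=sl(u).as_matrix();X[:3,3]=(1-u)*A[:3,3]+u*B[:3,3]
        q,e=ik(X,q);Bp=(X@TB);print(q.round(2),round(e,4),'base',Bp[:3,3].round(3),'ax',Bp[:3,0].round(2),'wrist',(parts(q)[0][:,:4]@P[:4]).round(2))
print(delta(mid),delta(W,mid), delta(W))
E
```

```text
[[ 9.409e-01 -1.900e-03 -3.387e-01 -7.760e-02]
 [-1.000e-04 -1.000e+00  5.300e-03  2.000e-04]
 [-3.387e-01 -4.900e-03 -9.409e-01  1.330e-02]
 [ 0.000e+00  0.000e+00  0.000e+00  1.000e+00]]
[[-0.049  0.99  -0.136  0.558]
 [ 0.335  0.144  0.931  0.249]
 [ 0.941 -0.    -0.339  0.188]
 [ 0.     0.     0.     1.   ]]
[-0.25 -0.29  1.5   0.28  1.72  0.89] 0.0 base [0.42  0.005 0.261] ax [0.7  0.34 0.62] wrist [ 0.39 -0.04  0.65]
[-0.37 -0.29  1.54  0.46  1.74  0.67] 0.0 base [0.431 0.009 0.256] ax [0.6  0.36 0.71] wrist [ 0.38 -0.09  0.63]
[-0.47 -0.26  1.56  0.62  1.79  0.45] 0.0 base [0.442 0.014 0.25 ] ax [0.49 0.36 0.79] wrist [ 0.39 -0.14  0.61]
[-0.54 -0.2   1.57  0.76  1.85  0.26] 0.0 base [0.455 0.022 0.246] ax [0.38 0.33 0.86] wrist [ 0.41 -0.18  0.58]
[-0.57 -0.12  1.56  0.87  1.93  0.09] 0.0 base [0.467 0.032 0.242] ax [0.27 0.28 0.92] wrist [ 0.43 -0.21  0.55]
[-0.58 -0.01  1.53  0.96  2.   -0.07] 0.0 base [0.479 0.045 0.24 ] ax [0.17 0.21 0.96] wrist [ 0.46 -0.24  0.51]
[-0.56  0.1   1.48  1.04  2.09 -0.21] 0.0 base [0.491 0.059 0.238] ax [0.08 0.11 0.99] wrist [ 0.5  -0.25  0
[... 1255 characters left out ...]
 0. 1.] wrist [ 0.61 -0.1   0.28]
[-0.25  0.35  1.6   1.09  1.78 -0.5 ] 0.0 base [0.56  0.235 0.061] ax [0. 0. 1.] wrist [ 0.61 -0.1   0.26]
[-0.25  0.36  1.61  1.09  1.77 -0.52] 0.0 base [0.56  0.235 0.048] ax [0. 0. 1.] wrist [ 0.61 -0.1   0.25]
[-0.25  0.38  1.62  1.09  1.76 -0.54] 0.0 base [0.56  0.235 0.036] ax [0. 0. 1.] wrist [ 0.61 -0.1   0.24]
[-0.25  0.39  1.63  1.08  1.75 -0.56] 0.0 base [0.56  0.235 0.023] ax [0. 0. 1.] wrist [ 0.61 -0.1   0.23]
[-0.25  0.41  1.64  1.08  1.74 -0.58] 0.0 base [0.56  0.235 0.011] ax [0. 0. 1.] wrist [ 0.61 -0.1   0.21]
[ 0.427 -0.495 -0.113  0.599  0.537 -0.677] [-0.692  0.807  1.842 -0.     0.     0.   ] [ 1.219 -1.806  1.363  0.599  0.537 -0.677]
```

Emit:
drive_tool(
  deltas="0.04 -0.04 -0.01 0.054 0.048 -0.061 40;0.08 -0.09 -0.02 0.108 0.096 -0.122 40;0.12 -0.13 -0.03 0.16 0.145 -0.18 40;0.16 -0.18 -0.04 0.215 0.193 -0.244 40;0.19 -0.22 -0.05 0.27 0.242 -0.305 40",
)

```text
time: 7.8
tool_pos: [0.4878, 0.0549, 0.306]
ee_rot: [-2.921, -0.657, 0.826]
wrist_force: [0.2, -0.2, -3.8]
width: 0.0492
finger_force: 30.0
```

```bash
python3 - <<'E'
from fk import *
o=robot.get_obs();print(o['joint_positions'].round(2),o['wrist_force'].round(1))
mid=place(-.004,-.008,.10);mid[:3,3]=[.495,.088,.315];print(delta(mid))
E
```

```text
[-0.54 -0.19  1.54  0.71  1.83  0.3 ] [ 0.2 -0.2 -3.8]
[ 0.286 -0.144  0.142  0.33   0.295 -0.369]
```

Emit:
drive_tool(
  deltas="0.05 -0.02 0.02 0.054 0.048 -0.06 40;0.1 -0.05 0.05 0.108 0.096 -0.12 40;0.15 -0.08 0.08 0.16 0.144 -0.18 40;0.2 -0.1 0.1 0.215 0.193 -0.24 40;0.24 -0.12 0.12 0.268 0.24 -0.3 40",
)

```text
time: 8.3
tool_pos: [0.4948, 0.0821, 0.3115]
ee_rot: [-2.989, -1.13, 1.445]
wrist_force: [0.9, -0.1, -3.3]
width: 0.0494
finger_force: 30.0
```

```bash
python3 - <<'E'
from fk import *
o=robot.get_obs();print(o['joint_positions'].round(2),o['wrist_force'].round(1))
mid=place(-.004,-.008,.10);mid[:3,3]=[.52,.12,.30];print(delta(mid))
E
```

```text
[-0.58  0.17  1.44  1.03  2.11 -0.26] [ 0.9 -0.1 -3.3]
[ 0.07   0.264  0.382  0.062  0.055 -0.07 ]
```

Emit:
drive_tool(
  deltas="0.03 0.13 0.19 0.04 0.035 -0.045 40;0.07 0.26 0.38 0.062 0.055 -0.07 40;0.07 0.26 0.38 0.062 0.055 -0.07 40;0.07 0.26 0.38 0.062 0.055 -0.07 40",
)

```text
time: 8.7
tool_pos: [0.5191, 0.1211, 0.2997]
ee_rot: [-3.13, -1.224, 1.702]
wrist_force: [0.2, -0.7, -2.4]
width: 0.0494
finger_force: 30.0
```

```bash
python3 - <<'E'
from fk import *
o=robot.get_obs();print(o['joint_positions'].round(2),o['wrist_force'].round(1),o['ee_rot'])
print(delta(place(-.004,-.008,.08)))
s=snapshot('scene');save('s2',s)
E
python3 -c "
import cv2
i=cv2.imread('pics/s2.png')[40:240,220:470]
cv2.imwrite('pics/s2c.png',cv2.resize(i,None,fx=3,fy=3,interpolation=2))"
```

```text
[-0.49  0.29  1.38  1.09  2.11 -0.35] [ 0.2 -0.7 -2.4] [-3.12970631 -1.22384982  1.70242654]
[-8.190e-01  5.680e-01  1.586e+00  0.000e+00  1.000e-03 -3.000e-03]
```

View pics/s2c.png

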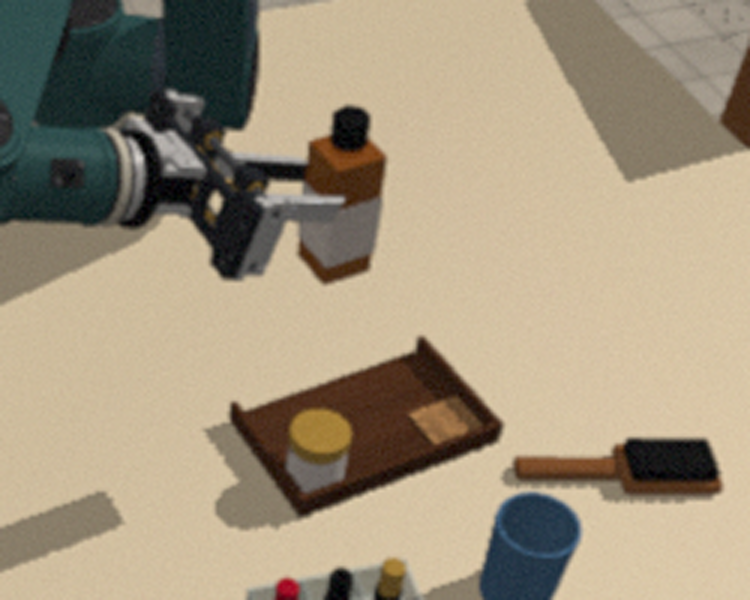

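The bottle is upright, cap up, held at about (345,200) in the crop. The way over the jar is clear, so I'll move above the pad.

Emit:
drive_tool(
  deltas="-0.15 0.15 0.3 0 0 0 40;-0.3 0.3 0.65 0 0 0 40;-0.41 0.4 0.9 0 0 0 40;-0.41 0.4 0.9 0 0 0 40;-0.41 0.4 0.9 0 0 0 40",
)

```text
time: 9.25
tool_pos: [0.5477, 0.1965, 0.2328]
ee_rot: [-3.14, -1.224, 1.711]
wrist_force: [0.1, 0.6, -3.7]
width: 0.0496
finger_force: 30.0
```

```bash
python3 - <<'E'
from fk import *
print(delta(place(-.004,-.006,.02)))
s=snapshot('wrist');Tt=tool();save('w4',s);np.savez('w4.npz',T=Tt,**s)
for t,z in [('bottle_base',.1),('pad_top',.011),('tray_floor',.008),('jar_mid',.04)]:
    for r in finder.landmark_of('wrist',t)[:2]: print(t,np.round(r['xy'],1),round(r['confidence'],2),ray(s,r['xy'],z,Tt).round(4))
for n,p in dict(pad=PAD,corner=PAD+.039*tx+.039*ty+[0,0,.017],bl=PAD-.03*tx+.03*ty,fr=PAD-.03*tx-.03*ty).items():print(n,proj(s,p,Tt))
E
```

```text
[-0.99   0.172  0.919  0.002  0.001 -0.001]
pad [299.17414772 364.06561355]
corner [330.57496852 325.39656283]
bl [272.94420534 340.88849931]
fr [272.43983207 390.68639614]
```

View pics/w4.png

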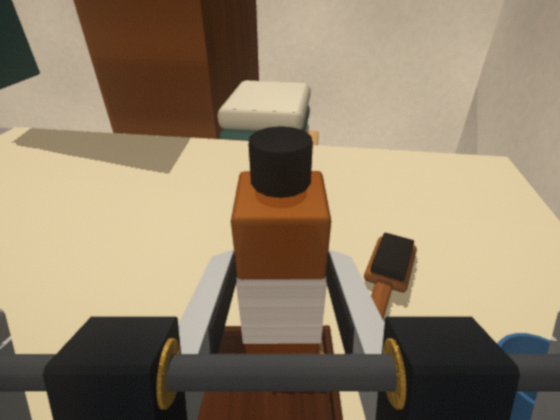

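The tray's back-left corner shows at about (331,326), as predicted, so the tray fit is good. I'll descend.

Emit:
drive_tool(
  deltas="-0.3 0.09 0.35 0 0 0 40;-0.6 0.17 0.7 0 0 0 40;-0.85 0.17 0.9 0 0 0 40;-0.99 0.17 0.92 0 0 0 40;-0.99 0.17 0.92 0 0 0 40",
)

```text
time: 10.0
tool_pos: [0.5566, 0.251, 0.1062]
ee_rot: [-3.127, -1.226, 1.697]
wrist_force: [-0.5, 0.0, -3.4]
width: 0.0493
finger_force: 30.0
```

```bash
python3 - <<'E'
from fk import *
print((tool()@TB)[:3,3]-PAD, (tool()@TB)[:3,0]);
for h in(.02,.006,.0):print(delta(place(-.002,-.004,h)))
print(robot.get_obs()['wrist_force'])
E
```

```text
[-0.00414449 -0.00665293  0.01775913] [4.94774647e-03 1.66018336e-04 9.99987746e-01]
[ 0.028  0.026  0.011  0.001 -0.    -0.004]
[-0.104  0.027  0.059  0.001 -0.    -0.004]
[-0.16   0.027  0.079  0.001 -0.    -0.004]
[-0.5173959   0.04075084 -3.41624866]
```

Emit:
drive_tool(
  deltas="-0.03 0.02 0.02 0 0 0 40;-0.06 0.03 0.04 0 0 0 40;-0.09 0.03 0.05 0 0 0 40;-0.11 0.03 0.06 0 0 0 40;-0.11 0.03 0.06 0 0 0 40",
)

```text
time: 10.5
tool_pos: [0.5596, 0.2538, 0.0954]
ee_rot: [-3.138, -1.225, 1.708]
wrist_force: [-0.1, 0.4, -4.0]
width: 0.0491
finger_force: 30.0
```

Emit:
drive_tool(
  deltas="-0.01 0 0.003 0 0 0 40;-0.02 0 0.007 0 0 0 40;-0.02 0 0.007 0 0 0 40",
)

```text
time: 10.8
tool_pos: [0.5595, 0.254, 0.0931]
ee_rot: [-3.137, -1.225, 1.708]
wrist_force: [0.1, 0.6, -3.5]
width: 0.0495
finger_force: 30.0
```

Emit:
drive_tool(
  deltas="-0.01 0 0.003 0 0 0 40;-0.02 0 0.007 0 0 0 40;-0.02 0 0.007 0 0 0 40",
)

```text
time: 11.1
tool_pos: [0.5595, 0.2539, 0.0909]
ee_rot: [-3.136, -1.225, 1.707]
wrist_force: [0.7, -0.8, -3.4]
width: 0.0495
finger_force: 30.0
```

Emit:
drive_tool(
  deltas="-0.01 0 0.003 0 0 0 40;-0.01 0 0.003 0 0 0 40;-0.01 0 0.003 0 0 0 40",
)

```text
time: 11.4
tool_pos: [0.5596, 0.2539, 0.09]
ee_rot: [-3.137, -1.225, 1.708]
wrist_force: [-0.9, 1.0, -3.2]
width: 0.0499
finger_force: 30.0
```

Emit:
drive_tool(
  deltas="-0.01 0 0.003 0 0 0 40;-0.01 0 0.003 0 0 0 40;-0.01 0 0.003 0 0 0 40",
)

```text
time: 11.7
tool_pos: [0.5596, 0.2538, 0.089]
ee_rot: [-3.137, -1.225, 1.708]
wrist_force: [0.3, -0.5, -4.7]
width: 0.05
finger_force: 30.0
```

Emit:
drive_tool(
  deltas="0.007 0.015 0.019 0 0 0 40;0.014 0.03 0.038 0 0 0 40;0.02 0.05 0.056 0 0 0 40;0.02 0.05 0.056 0 0 0 40",
)

```text
time: 12.1
tool_pos: [0.5638, 0.2608, 0.089]
ee_rot: [-3.138, -1.225, 1.709]
wrist_force: [-0.4, -0.8, -3.9]
width: 0.0491
finger_force: 30.0
```

Emit:
drive_tool(
  deltas="0 0.01 0 0 0 0 40;0 0.02 0 0 0 0 40;0 0.02 0 0 0 0 40",
)

```text
time: 12.4
tool_pos: [0.5645, 0.2607, 0.0891]
ee_rot: [-3.132, -1.226, 1.706]
wrist_force: [-3.9, -1.6, -2.3]
width: 0.0496
finger_force: 30.0
```

Emit:
drive_tool(
  deltas="0.007 0 0.019 0 0 0 40;0.007 0 0.019 0 0 0 40;0.007 0 0.019 0 0 0 40",
)

```text
time: 12.7
tool_pos: [0.5644, 0.2627, 0.0889]
ee_rot: [-3.132, -1.225, 1.705]
wrist_force: [-4.5, -2.4, -1.7]
width: 0.0491
finger_force: 30.0
```

Emit:
drive_tool(
  deltas="0.003 0 0.01 0 0 0 40;0.003 0 0.01 0 0 0 40;0.003 0 0.01 0 0 0 40",
)

```text
time: 13.0
tool_pos: [0.5642, 0.2636, 0.0887]
ee_rot: [-3.132, -1.225, 1.705]
wrist_force: [-4.4, -3.0, -1.9]
width: 0.0493
finger_force: 30.0
```

Emit:
drive_tool(
  deltas="0.003 0 0.01 0 0 0 40;0.003 0 0.01 0 0 0 40;0.003 0 0.01 0 0 0 40",
)

```text
time: 13.3
tool_pos: [0.5642, 0.2646, 0.0886]
ee_rot: [-3.132, -1.225, 1.705]
wrist_force: [-4.6, -2.7, -2.0]
width: 0.0496
finger_force: 30.0
```

```bash
python3 - <<'E'
from fk import *
X=tool()@TB;d=X[:3,3]-PAD;print('tray dx,dy,h',d@tx,d@ty,d[2],X[:3,0],np.arctan2(*(X[:3,2][[1,0]]))); o=robot.get_obs();print(o['wrist_force'],o['wrist_torque'])
E
```

```text
tray dx,dy,h 0.004639189360924473 0.006247805158905195 0.00010053215315221006 [0.00293803 0.00109157 0.99999509] -1.422636277461871
[-4.56406585 -2.73902953 -1.97905564] [-1.25832622  0.42402008  1.0459356 ]
```

Emit:
drive_tool(
  deltas="0.003 0 0.01 0 0 0 40;0.003 0 0.01 0 0 0 40;0.003 0 0.01 0 0 0 40",
)

```text
time: 13.6
tool_pos: [0.5641, 0.2656, 0.0885]
ee_rot: [-3.133, -1.224, 1.705]
wrist_force: [-4.2, -2.3, -2.0]
width: 0.0496
finger_force: 30.0
```

Emit:
drive_tool(
  deltas="0.003 0 0.01 0 0 0 40;0.003 0 0.01 0 0 0 40;0.003 0 0.01 0 0 0 40",
)

```text
time: 13.9
tool_pos: [0.5641, 0.2666, 0.0883]
ee_rot: [-3.133, -1.224, 1.705]
wrist_force: [-5.1, -2.6, -2.6]
width: 0.0494
finger_force: 30.0
```

```bash
python3 - <<'E'
from h import *
A=np.load('w4.npz')['img'];s=snapshot('wrist');save('w5',s);B=s['img']
g=lambda i:cv2.cvtColor(i,cv2.COLOR_RGB2GRAY)[125:350,225:340].astype(np.float32)
print(cv2.phaseCorrelate(g(A),g(B)), [cv2.phaseCorrelate(g(A)[a:b].copy(),g(B)[a:b].copy()) for a,b in((0,70),(140,225))])
i=np.hstack([A[110:350,190:390],B[110:350,190:390]]);cv2.imwrite('pics/cmp.png',cv2.resize(cv2.cvtColor(i,cv2.COLOR_RGB2BGR),None,fx=2,fy=2,interpolation=2))
E
```

```text
((0.3003995866749847, 0.9837877016828145), 0.5235871695059318) [((0.6437102600400237, 0.09433343661400784), 0.6354372987040767), ((-0.0612652627985284, 0.135480647684453), 0.5603208593968992)]
```

View pics/cmp.png

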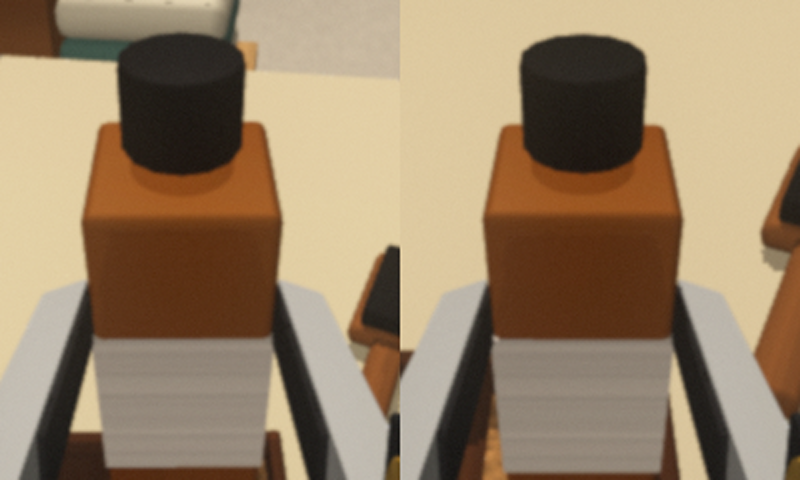

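The bottle has swung about 2° in the grip (the base is against the left rim, its top leaning left), so both rims are touched. I'll lower it gently onto the pad.

Emit:
drive_tool(
  deltas="-0.01 0 0.003 0 0 0 40;-0.01 0 0.003 0 0 0 40;-0.01 0 0.003 0 0 0 40",
)

```text
time: 14.25
tool_pos: [0.5641, 0.2666, 0.0875]
ee_rot: [-3.133, -1.225, 1.706]
wrist_force: [-4.1, -3.0, -1.6]
width: 0.0497
finger_force: 30.0
```

Emit:
drive_tool(
  deltas="-0.005 0 0.002 0 0 0 40;-0.005 0 0.002 0 0 0 40;-0.005 0 0.002 0 0 0 40",
)

```text
time: 14.55
tool_pos: [0.564, 0.2667, 0.0875]
ee_rot: [-3.135, -1.225, 1.707]
wrist_force: [-6.1, -4.4, -0.9]
width: 0.0491
finger_force: 30.0
```

Emit:
drive_tool(
  deltas="-0.007 0 0.003 0 0 0 40;-0.007 0 0.003 0 0 0 40;-0.007 0 0.003 0 0 0 40",
)

```text
time: 14.85
tool_pos: [0.564, 0.2667, 0.0874]
ee_rot: [-3.136, -1.226, 1.709]
wrist_force: [-5.9, -4.5, 0.3]
width: 0.0494
finger_force: 30.0
```

Emit:
drive_tool(
  deltas="-0.007 0 0.003 0 0 0 40;-0.007 0 0.003 0 0 0 40;-0.007 0 0.003 0 0 0 40",
)

```text
time: 15.15
tool_pos: [0.564, 0.2667, 0.0874]
ee_rot: [-3.138, -1.227, 1.711]
wrist_force: [-5.1, -5.4, 2.6]
width: 0.0499
finger_force: 30.0
```

Emit:
drive_tool(
  deltas="-0.006 0 0.002 0 0 0 40;-0.006 0 0.002 0 0 0 40;-0.006 0 0.002 0 0 0 40;-0.006 0 0.002 0 0 0 40",
)

```text
time: 15.55
tool_pos: [0.564, 0.2666, 0.0874]
ee_rot: [-3.14, -1.228, 1.713]
wrist_force: [-6.4, -6.1, 4.9]
width: 0.0494
finger_force: 30.0
```

Emit:
drive_tool(
  deltas="0 0 0 0 0 0 56;0 0 0 0 0 0 58;0 0 0 0 0 0 60;0 0 0 0 0 0 60",
)

```text
time: 15.95
tool_pos: [0.5656, 0.267, 0.0854]
ee_rot: [-3.142, -1.225, 1.711]
wrist_force: [0.5, 0.3, -1.1]
width: 0.0596
finger_force: 0.0
```

```bash
python3 - <<'E'
from h import *
A=np.load('w4.npz')['img'];s=snapshot('wrist');B=s['img'];o=robot.get_obs();print(o['wrist_force'],o['width'],o['finger_force'],o['tool_pos'])
i=np.hstack([A[110:350,190:390],B[110:350,190:390]]);cv2.imwrite('pics/cmp2.png',cv2.resize(cv2.cvtColor(i,cv2.COLOR_RGB2BGR),None,fx=2,fy=2,interpolation=2))
E
```

```text
[0.28824474 0.32701579 0.24650255] 0.06010185698641601 0.0 [0.56540319 0.26699399 0.08526796]
```

View pics/cmp2.png

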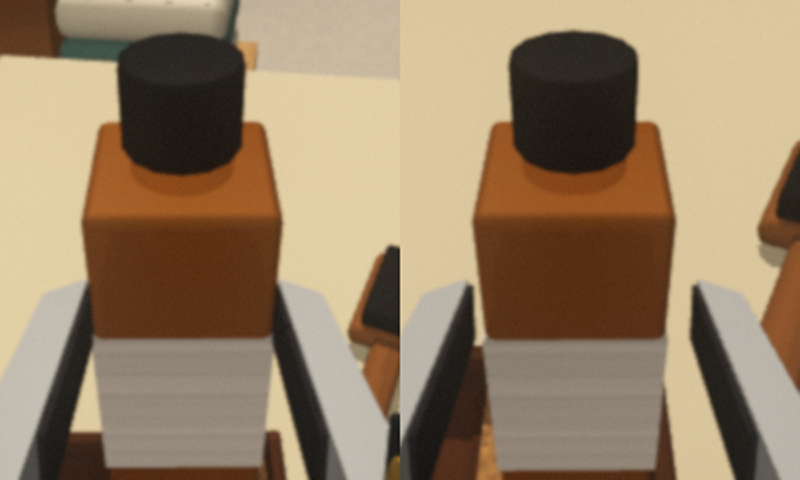

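The bottle stands free and upright between the open fingers. I'll back straight out and check its position against the rims.

Emit:
drive_tool(
  deltas="0 0 0 0 0 0 70;0 0 0 0 0 0 80;0 0 -0.1 0 0 0 80;0 0 -0.3 0 0 0 80;0 0 -0.6 0 0 0 80",
)

```text
time: 16.5
tool_pos: [0.5723, 0.2102, 0.1057]
ee_rot: [-3.134, -1.225, 1.707]
wrist_force: [0.6, -0.0, -1.1]
width: 0.0797
finger_force: 0.0
```

Emit:
drive_tool(
  deltas="0.1 0 -0.4 0 0 0 80;0.3 0 -0.7 0 0 0 80;0.5 0 -1 0 0 0 80;0.5 0 -1 0 0 0 80;0.5 0 -1 0 0 0 80",
)

```text
time: 17.0
tool_pos: [0.5845, 0.133, 0.1867]
ee_rot: [3.141, -1.223, 1.711]
wrist_force: [-0.3, 0.7, -1.0]
width: 0.08
finger_force: 0.0
```

```bash
python3 - <<'E'
from fk import *
s=snapshot('wrist');Tt=tool();np.savez('w6.npz',T=Tt,**s)
im=cv2.cvtColor(s['img'],cv2.COLOR_RGB2BGR).copy()
# overlay predicted bottle (touching corner) base and shoulder, plus tray corner
def P2(dx,dy,z): return tuple(int(round(v*8)) for v in proj(s,PAD+dx*tx+dy*ty+[0,0,z],Tt))
i=cv2.resize(im,None,fx=1,fy=1)
def box(cx,cy,z,h,col):
    c=[(cx+sx*h,cy+sy*h) for sx,sy in((1,1),(1,-1),(-1,-1),(-1,1))]
    cv2.polylines(i,[np.array([P2(*p,z) for p in c],np.int32)],True,col,1,cv2.LINE_AA,3)
for z in(0,.124):box(.006,.006,z,.025,(0,255,0))
c=PAD+.0155*tx*2
q=[(.031,-.15),(.031,.031),(-.1,.031)]
cv2.polylines(i,[np.array([P2(*p,.017) for p in q],np.int32)],False,(255,255,0),1,cv2.LINE_AA,3)
u,v=[int(t) for t in proj(s,PAD+[0,0,.06],Tt)];print(u,v,robot.get_obs()['time'],robot.get_obs()['wrist_force'])
y0=max(0,v-110);x0=max(0,u-140)
cr=lambda k:cv2.resize(k[y0:y0+220,x0:x0+200],None,fx=2,fy=2,interpolation=2)
cv2.imwrite('pics/chk.png',np.hstack([cr(im),cr(i)]))
E
```

```text
276 254 17.05 [-0.37622863 -0.12553433  0.36946578]
```

View pics/chk.png

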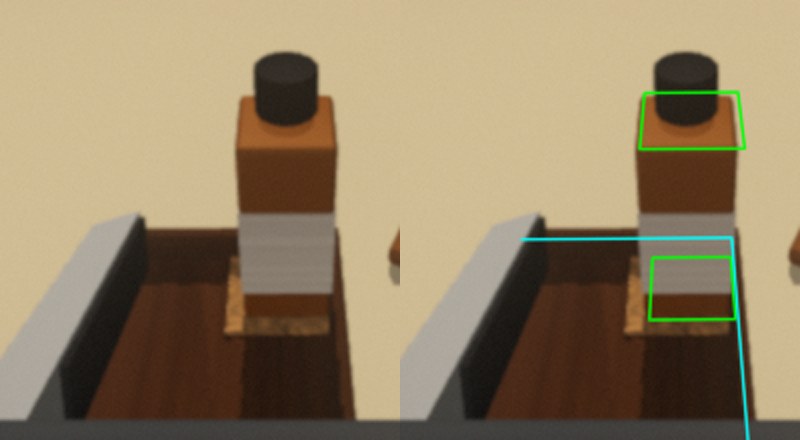

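The bottle stands on the pad, with its base corner at about crop (329,317) and the pad's front-right corner at about (330,333). A quick numeric check of the rim gaps relative to the pad follows, without viewing more pictures.

```bash
python3 - <<'E'
from fk import *
s=dict(np.load('w6.npz'));Tt=s.pop('T')
u0,v0=276-140,254-110
pc=lambda dx,dy,z=0:(proj(s,PAD+dx*tx+dy*ty+[0,0,z],Tt)-[u0,v0])*2
print('pad corners pred crop R',pc(.03,-.03),'L',pc(-.03,-.03),'bottle R',pc(.031,-.019),'L',pc(-.019,-.019))
hsv=cv2.cvtColor(s['img'],cv2.COLOR_RGB2HSV)
for cy in(300,308,314,326,330): 
    r=v0+cy//2; print(cy,[f'{2*(c-u0)}:{s["img"][r,c].tolist()}' for c in list(range(u0+108,u0+128))+list(range(u0+158,u0+174))])
E
```

```text
pad corners pred crop R [333.97076757 333.76680287] L [228.31422129 334.74074818] bottle R [334.54972174 318.33918373] L [248.43252962 319.12063901]
300 ['216:[78, 45, 27]', '218:[77, 43, 25]', '220:[75, 41, 24]', '222:[74, 43, 25]', '224:[78, 47, 26]', '226:[104, 64, 35]', '228:[138, 92, 50]', '230:[158, 108, 59]', '232:[161, 111, 58]', '234:[162, 110, 59]', '236:[162, 110, 59]', '238:[158, 107, 56]', '240:[154, 104, 56]', '242:[132, 84, 45]', '244:[102, 61, 29]', '246:[85, 47, 19]', '248:[78, 41, 18]', '250:[79, 40, 15]', '252:[78, 40, 17]', '254:[80, 42, 17]', '316:[78, 42, 17]', '318:[78, 42, 17]', '320:[81, 43, 21]', '322:[80, 43, 20]', '324:[80, 45, 25]', '326:[72, 41, 20]', '328:[62, 36, 18]', '330:[58, 38, 23]', '332:[65, 41, 24]', '334:[72, 44, 27]', '336:[75, 45, 27]', '338:[76, 47, 28]', '340:[75, 46, 29]', '342:[89, 65, 45]', '344:[139, 118, 88]', '346:[184, 165, 127]']
308 ['216:[78, 44, 22]', '218:[75, 41, 24]', '220:[74, 41, 22]', '222:[72, 40, 23]', '224:[85, 52, 30]', '226:[130, 89, 50]', '228:[152, 103, 58]', '230:[151, 102, 55]', '232:[147, 100, 55]', '234:[149, 10
[... 2072 characters left out ...]
 24]', '220:[73, 41, 23]', '222:[84, 54, 32]', '224:[120, 83, 53]', '226:[144, 99, 57]', '228:[152, 104, 57]', '230:[151, 102, 54]', '232:[147, 99, 53]', '234:[142, 98, 52]', '236:[140, 95, 52]', '238:[140, 95, 51]', '240:[130, 86, 45]', '242:[111, 76, 41]', '244:[90, 61, 34]', '246:[87, 59, 34]', '248:[92, 62, 33]', '250:[93, 62, 33]', '252:[93, 62, 36]', '254:[90, 60, 34]', '316:[103, 71, 39]', '318:[98, 69, 39]', '320:[95, 65, 38]', '322:[96, 66, 39]', '324:[95, 66, 39]', '326:[91, 62, 38]', '328:[70, 47, 29]', '330:[52, 38, 25]', '332:[45, 29, 20]', '334:[50, 34, 22]', '336:[63, 39, 25]', '338:[72, 43, 26]', '340:[74, 45, 28]', '342:[74, 47, 31]', '344:[79, 53, 33]', '346:[116, 93, 69]']
```

Relative to the pad, the bottle sits within about half a millimetre of touching the back rim, and the side rim looks touched too. I'm handing the job in.

```bash
python3 -c "
from bench import robot
print(robot.close_job())"
```

```text
the job is handed in; nothing more can be done
None
```

The amber bottle is standing upright, cap up, on the cork pad, against the back and left rims, and the job was handed in at about 17 s of the 70. The hand-in gave no verdict. I viewed 11 pictures, one over the limit of 10.

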